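# Park the curing lamp and clear the tipped bottle

### The arm

A 6-joint arm with a two-finger parallel gripper is mounted at the origin on the work surface. World frame = base frame: x ahead of the robot, y to its left, z up, the work surface at z = 0. Lengths are in m, angles in degrees, forces in N, time in s.
With the tool pointing down it reaches from about 0.375 to 0.9 m from the base axis. Payload 3.1 kg.
Tool frame: the origin (TCP) lies between the finger pads; the fingertips stand 11 mm ahead of it and the grasp point (between the pads) lies 8 mm behind it; z points along the fingers, y is the direction in which the jaws open and shut (so a half turn about z gives the same grasp; the last joint's range is limited). The gripper opens to 87 mm and grips with 3 to 60 N. Pads are 19 mm wide; open, the fingers measure 117 mm over their backs; the gripper's body (75 mm by 190 mm) begins 51 mm behind the grasp point.
Start: joints at [-76.347, 30.224, 82.088, -0, 67.689, -10.227], TCP at [0.253, -0.571, 0.234] pointing down, gripper open.
Joint ranges: [-176.69, 176.69], [-43.24, 126.21], [12.49, 139.97], [-82, 262], [0, 151.66], [-163.58, 163.58]. Speed limits (degrees/s): [159.86, 159.86, 180, 180, 180, 180].

### API

Orientations are given as a 3x3 rotation matrix whose columns are the frame's x, y, z axes.
In Python, from rig import bot, vision gives the robot as it stands. The module is installed in compiled form; this text tells all that it offers.
- The arm moves only by the tool jog_arm, never from a script. Its argument "rows" is a list of rows, each an object with "dp": the shift along the tool's x, y, z in mm, a list of three; "turn": the turn, a rotation vector about the tool's x, y, z in degrees, a list of three; "grip": the opening, from 0 (shut) to 1 (fully open). A call has 1 to 10 rows; each row is the pose to reach, as a shift and turn from the pose commanded when the call began, along the tool's axes at that moment; what a row does not reach only later rows make up. A row lasts 1/10 s, in which the tool goes at most 50 mm and 8.59 degrees, less where a joint would pass 70% of its speed; a pose out of reach is approached as far as the arm can. A call with a gripper value outside its range is refused whole. The fingers move at their own pace and stop on an object; the grip force is fixed at half the most. Time passes only in rows, so rows that repeat a pose let the fingers close. It gives the time, the measured TCP pose, the force and the opening at its end, in the units of the state.
- bot.read_state(): the state, without advancing time (a new reading comes with each control period).
- vision.capture(name): name is "scene" or "top" or "wrist"; returns (picture, depth): 384x512x3 uint8, red, green, blue; 384x512 float32, m along the optical axis (not along the pixel's ray), 0 where there is no reading.
- vision.camera_info(name): a dict with "vertical_fov" (degrees; the focal length in pixels is half the picture's height over the tangent of half this angle, whatever the lens; pixels are square), "cx", "cy" (the principal point, pixels), "position" and "rotation" of the camera in the world. Camera axes: x right, y down, z forward; pixel columns grow to the right and rows downward; lengths in m; the calibration is good to about 2 mm. A picture is of the moment at which its call begins: read the wrist's pose just before it. camera_info takes no time and is no camera call; for the wrist camera it gives the pose at the moment of the call.
- bot.hand_in(): hands the job in, once; it reports no verdict.
The state is a dict: "time_s": time; "joint_positions": joint angles; "qvel": joint speeds; "tau": joint torques, N m; "position": TCP position; "tcp_rot": TCP orientation; "force": force on the tool from outside, world axes, zero at the start; "moment": the same for the moment, N m; "opening": opening from 0.0 (shut) to 1.0 (fully open).
Only numpy, scipy, OpenCV 4.12 (cv2) and the standard library are available. Lean on these libraries where they do the work, as an engineer would, in place of code of your own. Each camera call takes 0.05 s, during which the arm holds its last target.

### The job

The curing lamp (switched off and cold) stands over the turntable, where one of the printed bottles has tipped over. Park the lamp first: lift its yellow lever out of the orange-marked notch, slide lamp and lever along to the green-marked notch and let the lever drop fully home there. Then lift the tipped bottle off the freely spinning turntable and lay it on its side in the grey reject tray without dropping it; leave the upright bottle standing on the turntable, and do not disturb the ink tub or the squeegee.

Things in the scene. Friction and masses are not known exactly. Their poses are not given: they have to be found in the camera images.
- lever_grip (a point): Centre of the lever's yellow grip: an upright cylinder 32 mm in diameter, 46 mm tall (this point is half-way up, 205 mm above the table with the lever home) on an upright 12 mm rod. A steel tongue 14 mm wide (y), 12 mm high, points from the rod to -x over a gate plate with two notches in its upper edge. Axes are the station's: y is the way lamp and lever slide, orange notch to green; z up.
- lever (a joint): How far the lever is lifted, m: 0 = dropped home in a notch, limit 0.040. The tongue clears the gate plate above 0.018 (in between notches a released lever comes to rest on the plate at 0.018). It lifts straight up, weighs 0.25 kg and falls by its own weight.
- lamp (a joint): Slide of lamp and lever along the station's +y, m: 0 = centre of the orange notch (start), lamp over the turntable; 0.250 = centre of the green notch, lamp parked; end stops at -0.002 and 0.252. Notches are 22 mm wide for the 14 mm tongue: the lever drops in within about 4 mm of the centre. Rail friction about 2 N; it stays where it is left.
- park_notch (a point): Middle of the floor of the green-marked notch in the gate plate, 105 mm above the table; axes are the station's. When the lamp is parked, the axis of the lever's grip stands 35 mm in +x of this point, at equal y. Notch depth 20 mm.
- turntable_top (a point): Centre of the top face of the aluminium turntable, 28 mm above the table: a disc 240 mm in diameter that spins freely about its upright axis under the lightest push.
- tipped_bottle_center (a point): Centre of the tipped bottle, lying on a flat side on the turntable: white square body 40 x 40 x 56 mm, blue round cap 28 mm in diameter and 14 mm long, 70 mm in all, about 60 to 130 g. x runs along its length towards the cap (level while it lies). This point is midway along the 70 mm; the square body reaches from -35 to +21 mm in x.
- upright_bottle_center (a point): Centre (35 mm above the disc) of a like bottle that stands upright on the turntable, 70 mm tall, body 40 x 40 mm, cap up, at least 90 mm from the tipped one between centres. It must stay standing on the turntable.
- reject_tray_in (a point): Centre of the inner floor (4 mm above the table) of the shallow grey reject tray, outside 200 x 200 mm, wall 4 mm thick, rim 18 mm above the table; axes along its sides. Fixed to the table.
- ink_tub: Closed white ink tub with a green band and a blue lid, 86 mm across, 95 mm tall, beyond the tray; origin at the centre of its underside. Bystander.
- squeegee: Squeegee with a wooden back and green blade, 220 mm long (x) x 28 mm, 70 mm tall, lying to the left of the station; origin at the centre of its underside. Bystander.
- lamp_hood (a point): Centre of the top of the black lamp hood, 165 mm above the table: 190 mm (x) by 150 mm (y) by 40 mm. It is carried along with the lever; this point lies 160 mm in the station's +x from the grip's axis. At the start it hangs over the turntable, its underside 97 mm above the disc.

How it is judged:
By the outcome, as a careful person would: the job done as asked, in the order asked, and still so for the second after the job is handed in, with the robot touching nothing.
It also fails if it takes over 58 s, if anything falls off the work surface, if the arm or the gripper's body presses on something with over 40 N, if the wrist force passes 120 N, or if a joint passes its speed limit or range.

## Working session

There is one attempt and no reset: what is moved stays moved. The work goes in short steps, Python scripts to look and compute and a tool call to move; the robot and the scene stay as the last step left them, time stands still between calls to the robot, and variables do not carry over. Pictures are saved under pics/ and viewed, and the job is handed in when it is done.

Besides the shell and the picture viewer there is one more tool, called after "Request:" as name(argument=value, ...), one argument or row to a line, values as JSON. jog_arm: Moves the arm, as the interface text tells. Its arguments: {"type":"object","properties":{"rows":{"type":"array"}},"required":["rows"]}

```bash
mkdir -p pics; ls; python3 - <<'E'
from rig import bot, vision
import cv2, numpy as np
s=bot.read_state(); print(s)
for n in ["scene","top"]:
    p,d=vision.capture(n); cv2.imwrite(f"pics/{n}0.png",p[:,:,::-1]); np.save(f"{n}0.npy",d)
    i=vision.camera_info(n); print(n,i)
E
```

```text
pics
{'time_s': 0.0, 'joint_positions': array([-7.63477017e+01,  3.02790236e+01,  8.21571891e+01,  1.52917590e-03,
        6.76883760e+01, -1.02268105e+01]), 'qvel': array([-0.05720408, -0.07577223, -0.05737489, -0.05945949,  0.06837177,
       -0.09295747]), 'tau': array([ 1.98040558e-03, -4.40037382e+01, -1.76587683e+01,  6.35195780e-02,
        5.81668527e-02, -1.65832735e-04]), 'position': array([ 0.25287293, -0.570781  ,  0.23256653]), 'tcp_rot': array([[ 9.14405831e-01,  4.04798391e-01, -4.89247405e-04],
       [ 4.04798479e-01, -9.14403468e-01,  2.11887005e-03],
       [ 4.10345665e-04, -2.13555374e-03, -9.99997636e-01]]), 'force': array([ 0.34895742, -0.67358366, -0.34770288]), 'moment': array([ 0.01578232, -0.00249184, -0.00529788]), 'opening': 1.0023347838180536}
scene {'vertical_fov': 46.98595800741959, 'cx': 258.60004286170056, 'cy': 191.82536368286773, 'position': array([1.11735399, 0.68339569, 0.99064791]), 'rotation': array([[-0.77767833,  0.43814557, -0.45082688],
       [ 0.62832418,  0.5652307 , -0.53453062],
       [ 0.02061896, -0.69895831, -0.71486512]])}
top {'vertical_fov': 50.954502941725366, 'cx': 244.9371663275486, 'cy': 193.6984617036126, 'position': array([0.3970267 , 0.04030129, 1.4662375 ]), 'rotation': array([[ 1.13136221e-02, -9.91284736e-01,  1.31250045e-01],
       [-9.99935865e-01, -1.12837789e-02,  9.71113899e-04],
       [ 5.18346102e-04, -1.31252614e-01, -9.91348820e-01]])}
```

View pics/scene0.png

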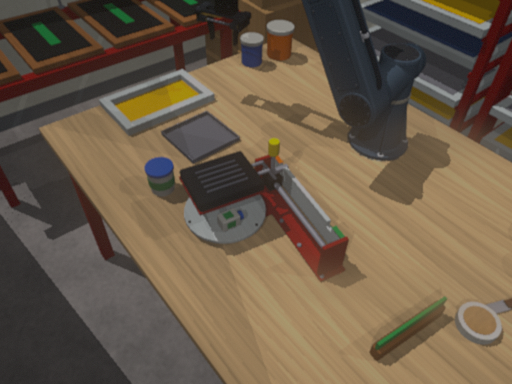

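View pics/top0.png

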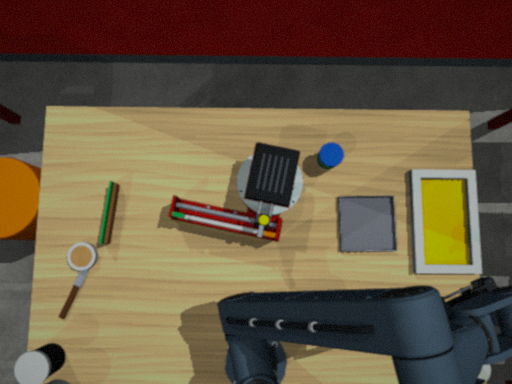

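The scene view shows the lamp over the disc with the tipped bottle (cap to the right, about (232,218)) and the yellow grip at (274,147). In the top view the grip is at (264,219), the green mark at about (176,216), the tray at (367,223), the tub lid at (330,155) and the squeegee at (108,212). I'll measure these next.

```bash
cat > h.py <<'E'
from rig import bot, vision
import cv2, numpy as np
def cap(n,f):
    i=vision.camera_info(n); p,d=vision.capture(n); cv2.imwrite(f"pics/{f}.png",p[:,:,::-1]); np.savez(f"{f}.npz",p=p,d=d,**{k:v for k,v in i.items()}); return p,d,i
def load(f):
    z=np.load(f+".npz"); return z['p'],z['d'],z
def foc(i): return 192/np.tan(np.radians(float(i['vertical_fov'])/2))
def ray(i,u,v):
    r=np.array([(u-i['cx'])/foc(i),(v-i['cy'])/foc(i),1.]); return i['rotation']@r
def onplane(i,u,v,z):
    r=ray(i,u,v); o=i['position']; return o+r*(z-o[2])/r[2]
def cloud(i,d):
    v,u=np.mgrid[:384,:512]; f=foc(i)
    c=np.stack([(u-i['cx'])/f*d,(v-i['cy'])/f*d,d],-1); return c@i['rotation'].T+i['position']
def tri(i1,a,i2,b):
    r1=ray(i1,*a);r2=ray(i2,*b)
    s=np.linalg.lstsq(np.stack([r1,-r2],1),i2['position']-i1['position'],rcond=None)[0]
    A=i1['position']+r1*s[0];B=i2['position']+r2*s[1]; return (A+B)/2,np.linalg.norm(A-B)
def crop(f,u0,v0,w,h,k,out):
    p=cv2.imread(f"pics/{f}.png"); cv2.imwrite(f"pics/{out}.png",cv2.resize(p[v0:v0+h,u0:u0+w],None,fx=k,fy=k,interpolation=cv2.INTER_CUBIC))
E
python3 - <<'E'
from h import *
for n in ["scene","top"]:
    p=cv2.imread(f"pics/{n}0.png")[:,:,::-1]; d=np.load(f"{n}0.npy"); i=vision.camera_info(n)
    np.savez(n+"0.npz",p=p,d=d,**i)
    P=cloud(i,d); hsv=cv2.cvtColor(np.ascontiguousarray(p),cv2.COLOR_RGB2HSV)
    for nm,lo,hi in [("yellow",(22,150,120),(34,255,255)),("orange",(5,180,150),(20,255,255)),("green",(50,120,60),(85,255,255)),("blue",(100,120,60),(125,255,255)),("red",(0,170,90),(4,255,255))]:
        m=cv2.inRange(hsv,lo,hi); k,l,st,c=cv2.connectedComponentsWithStats(m)
        for j in range(1,k):
            if st[j,4]>12:
                q=P[(l==j)&(d>0)]; 
                if len(q): print(n,nm,c[j].round(1),st[j,4],np.median(q,0).round(3),q.min(0).round(3),q.max(0).round(3))
crop("scene0",150,120,220,170,3.5,"s0c"); crop("top0",150,130,260,140,3,"t0c")
E
```

```text
scene yellow [455.   10.9] 251 [-0.753 -0.248  0.187] [-0.786 -0.405  0.179] [-0.724 -0.115  0.192]
scene yellow [155.9  99.8] 1393 [ 0.5   -0.682  0.008] [ 0.343 -0.754  0.001] [ 0.64  -0.614  0.016]
scene yellow [273.7 141.5] 72 [ 0.484 -0.01   0.229] [ 0.469 -0.025  0.223] [0.499 0.002 0.233]
scene orange [278.5 159.2] 22 [ 0.443 -0.031  0.128] [ 0.435 -0.044  0.125] [ 0.449 -0.018  0.131]
scene green [190.4   1.6] 50 [-0.197 -1.533 -0.066] [-0.232 -1.581 -0.072] [-0.171 -1.497 -0.059]
scene green [121.5  15. ] 179 [ 0.196 -1.602 -0.066] [ 0.165 -1.744 -0.077] [ 0.224 -1.496 -0.057]
scene green [46.6 33.9] 264 [ 0.596 -1.625 -0.066] [ 0.568 -1.773 -0.076] [ 0.623 -1.498 -0.055]
scene green [227.9 214.8] 16 [0.658 0.011 0.069] [0.652 0.004 0.066] [0.669 0.017 0.072]
scene green [337.6 231.5] 39 [0.504 0.27  0.128] [0.496 0.253 0.125] [0.509 0.286 0.131]
scene green [394.  332.9] 142 [0.576 0.524 0.071] [0.512 0.516 0.061] [0.623 0.532 0.075]
scene blue [158.6 166.7] 400 [ 0.722 -0.25   0.096] [ 0.683 -0.293  0.09 ] [ 0.763 -0.212  0.101]
scene blue [240.6 213.8] 17 [0.624 0.024 0.0
[... 1256 characters left out ...]
blue [330.8 154.4] 455 [ 0.72  -0.255  0.095] [ 0.68  -0.297  0.061] [ 0.761 -0.213  0.104]
top red [172.3 205.7] 46 [0.53  0.284 0.125] [0.496 0.275 0.11 ] [0.563 0.295 0.131]
top red [193.2 203.2] 60 [0.553 0.231 0.008] [ 0.54   0.186 -0.   ] [0.565 0.275 0.015]
top red [216.8 208.2] 28 [0.536 0.143 0.009] [0.529 0.12  0.   ] [0.543 0.165 0.017]
top red [207.9 215.7] 206 [0.507 0.178 0.008] [0.483 0.069 0.001] [0.535 0.28  0.017]
top red [276.9 224.8] 100 [ 0.477 -0.069  0.122] [ 0.428 -0.09   0.001] [ 0.513 -0.054  0.13 ]
top red [213.1 226.1] 84 [0.471 0.161 0.009] [0.45  0.058 0.002] [0.489 0.243 0.018]
top red [241.1 222.6] 18 [0.483 0.055 0.008] [0.479 0.044 0.004] [0.49  0.062 0.01 ]
```

View pics/s0c.png

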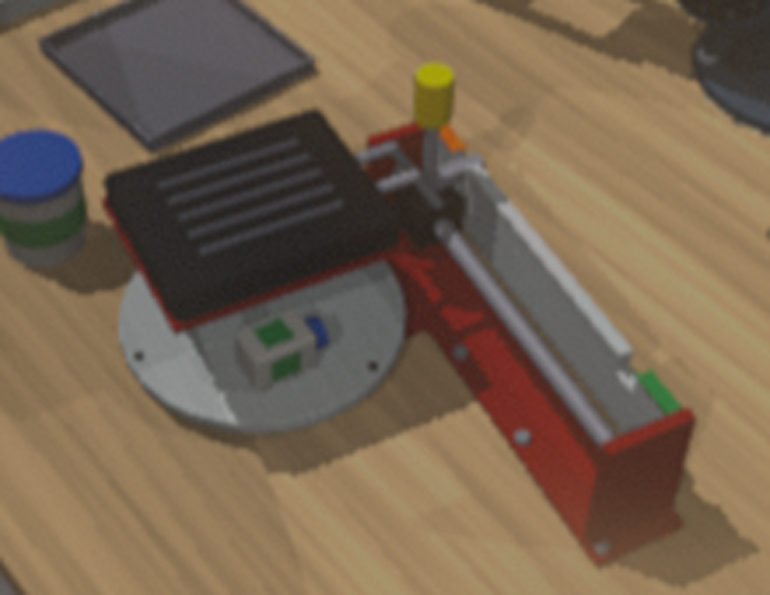

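View pics/t0c.png

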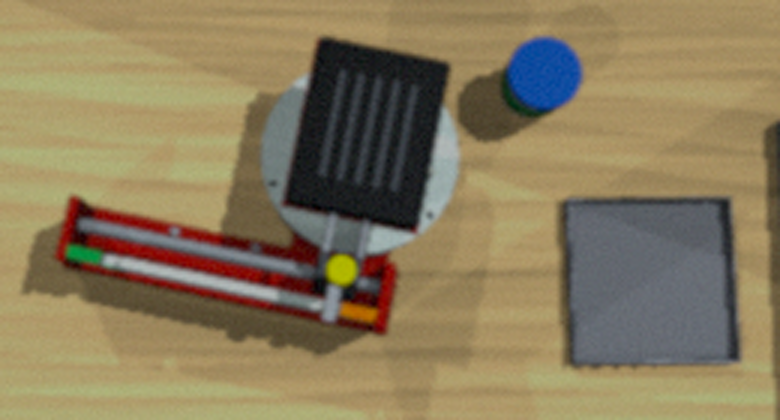

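```bash
python3 - <<'E'
from h import *
for n in ["scene0","top0"]:
    p,d,i=load(n); P=cloud(i,d); hsv=cv2.cvtColor(np.ascontiguousarray(p),cv2.COLOR_RGB2HSV)
    # hood top: dark & z 0.15-.18
    m=(d>0)&(abs(P[...,2]-.165)<.012)&(p.max(-1)<75)&(P[...,0]>.5)&(P[...,0]<.8)&(abs(P[...,1])<.2)
    q=P[m][:,:2].astype(np.float32); r=cv2.minAreaRect(q); print(n,"hood",m.sum(),np.round(r[0],3),np.round(r[1],3),r[2])
    # tray
    q=P[(d>0)&(P[...,2]>.001)&(P[...,2]<.03)&(p.max(-1)<120)&(hsv[...,1]<70)&(P[...,0]>.3)&(P[...,0]<.75)&(P[...,1]<-.2)&(P[...,1]>-.55)]
    r=cv2.minAreaRect(q[:,:2].astype(np.float32)); print("tray",len(q),np.round(r[0],3),np.round(r[1],3),r[2])
    # gate/station: red & z>.1 end pieces + disc
    m=(d>0)&(abs(P[...,2]-.028)<.008)&(hsv[...,1]<60)&(abs(P[...,1])<.25)&(P[...,0]>.45)&(P[...,0]<.9)
    q=P[m][:,:2].astype(np.float32); print("disc",len(q),np.round(cv2.minEnclosingCircle(q),3) if 0 else (cv2.minEnclosingCircle(q)))
    m=(hsv[...,1]>150)&((hsv[...,0]<5)|(hsv[...,0]>176))&(P[...,2]>-.01)&(P[...,2]<.15)&(P[...,0]>.35)&(P[...,0]<.62)&(P[...,1]>-.12)&(P[...,1]<.32)
    q=P[m][:,:2].astype(np.float32); r=cv2.minAreaRect(q); print("red",len(q),np.round(r[0],3),np.round(r[1],3),r[2])
E
```

```text
scene0 hood 2783 [ 0.637 -0.041] [0.147 0.195] 78.31199645996094
tray 2271 [ 0.539 -0.383] [0.422 0.334] 0.0351187065243721
disc 2225 ((0.667221188545227, -0.09131456911563873), 0.1784096360206604)
red 1011 [0.542 0.107] [0.369 0.137] 81.40415954589844
top0 hood 2506 [ 0.636 -0.046] [0.149 0.19 ] 78.84988403320312
tray 2753 [ 0.553 -0.382] [0.364 0.235] 13.308784484863281
disc 923 ((0.6338437795639038, -0.045277539640665054), 0.11966568976640701)
red 899 [0.514 0.099] [0.382 0.114] 78.9205093383789
```

Request:
jog_arm(
  rows=[
    {"dp":[40,-38,-60],"turn":[0,0,5],"grip":0.9},
    {"dp":[75,-70,-107],"turn":[0,0,10],"grip":0.8},
    {"dp":[110,-105,-107],"turn":[0,0,15],"grip":0.75},
    {"dp":[145,-140,-107],"turn":[0,0,20],"grip":0.75},
    {"dp":[180,-173,-107],"turn":[0,0,25],"grip":0.75},
    {"dp":[216,-207,-107],"turn":[0,0,30],"grip":0.75},
    {"dp":[252,-241,-107],"turn":[0,0,35.3],"grip":0.75},
    {"dp":[288,-275,-107],"turn":[0,0,35.3],"grip":0.75},
    {"dp":[324,-310,-107],"turn":[0,0,35.3],"grip":0.75},
    {"dp":[360,-345,-107],"turn":[0,0,35.3],"grip":0.75},
  ],
)

```text
time_s: 1.1
position: [0.4297, -0.1402, 0.3404]
tcp_rot: [[0.98, -0.198, -0.0], [-0.198, -0.98, 0.0], [-0.0, -0.0, -1.0]]
force: [0.5, -0.9, -0.2]
opening: 0.75
```

Request:
jog_arm(
  rows=[
    {"dp":[10,-45,0],"turn":[0,0,0],"grip":0.75},
    {"dp":[20,-85,0],"turn":[0,0,0],"grip":0.75},
    {"dp":[20,-104,0],"turn":[0,0,0],"grip":0.75},
    {"dp":[20,-104,0],"turn":[0,0,0],"grip":0.75},
    {"dp":[20,-104,0],"turn":[0,0,0],"grip":0.75},
  ],
)

```text
time_s: 1.6
position: [0.4695, -0.0442, 0.3402]
tcp_rot: [[0.98, -0.197, -0.001], [-0.197, -0.98, -0.0], [-0.001, 0.001, -1.0]]
force: [-0.1, -0.6, -0.1]
opening: 0.752
```

```bash
python3 - <<'E'
from h import *
print(bot.read_state()['position'])
p,d,i=cap("wrist","w1"); print(dict(i))
P=cloud(i,d); hsv=cv2.cvtColor(p,cv2.COLOR_RGB2HSV)
m=cv2.inRange(hsv,(22,150,90),(34,255,255)); k,l,st,c=cv2.connectedComponentsWithStats(m)
for j in range(1,k):
    if st[j,4]>50: q=P[(l==j)&(d>0)]; print(c[j],st[j],np.median(q,0),q.min(0),q.max(0))
E
```

```text
[ 0.46945706 -0.04422853  0.34021016]
{'vertical_fov': 64.42626141443185, 'cx': 255.62450272371322, 'cy': 187.63172571951432, 'position': array([ 0.54757974, -0.05967218,  0.4913154 ]), 'rotation': array([[-1.96656826e-01, -9.38962163e-01, -2.82269638e-01],
       [-9.80472106e-01,  1.88547019e-01,  5.58969639e-02],
       [ 7.35964658e-04,  2.87750026e-01, -9.57705268e-01]])}
[223.29340278 175.24045139] [ 205  155   37   41 1152] [ 0.48637484 -0.01787861  0.2274738 ] [ 0.40011554 -0.03150837 -0.00095229] [0.49880742 0.04550404 0.22996445]
```

View pics/w1.png

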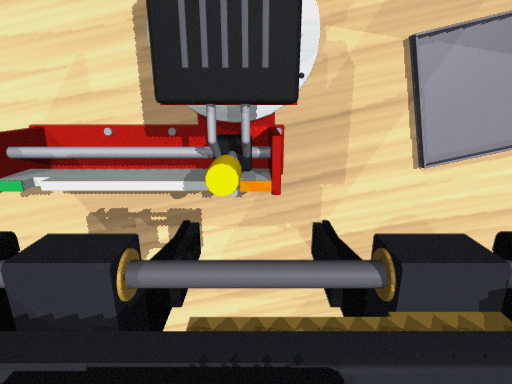

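```bash
python3 - <<'E'
from h import *
p,d,i=load("w1"); hsv=cv2.cvtColor(p,cv2.COLOR_RGB2HSV); P=cloud(i,d)
m=cv2.inRange(hsv,(22,150,90),(34,255,255))
mm=((m>0)&(abs(P[...,2]-.228)<.004)).astype(np.uint8)*255
c=max(cv2.findContours(mm,0,2)[0],key=cv2.contourArea); (u,v),r=cv2.minEnclosingCircle(c); print(u,v,r,onplane(i,u,v,.228), np.unique(hsv[m>0][:,2],return_counts=True)[0][[0,-1]])
q=P[mm>0][:,:2].astype(np.float32); print(cv2.minEnclosingCircle(q), q.mean(0))
g=cv2.inRange(hsv,(15,200,0),(40,255,255)); 
for y in range(150,200,3): print(y,hsv[y,223], P[y,223].round(3))
E
```

```text
221.90740966796875 178.52468872070312 17.270994186401367 [ 0.4842431  -0.01641818  0.228     ] [ 90 240]
((0.4832814633846283, -0.015842333436012268), 0.01565627008676529) [ 0.4839566  -0.01614728]
150 [103  45  40] [ 0.491 -0.006  0.106]
153 [128  31  33] [ 0.487 -0.005  0.105]
156 [ 26 255 153] [ 0.498 -0.017  0.195]
159 [ 26 255 164] [ 0.498 -0.019  0.211]
162 [ 26 255 168] [ 0.498 -0.02   0.224]
165 [ 30 255 237] [ 0.496 -0.02   0.228]
168 [ 30 255 238] [ 0.493 -0.02   0.228]
171 [ 30 255 237] [ 0.491 -0.019  0.228]
174 [ 30 255 238] [ 0.488 -0.018  0.227]
177 [ 30 255 237] [ 0.485 -0.018  0.228]
180 [ 30 255 238] [ 0.548 -0.06   0.491]
183 [ 30 255 238] [ 0.48  -0.016  0.227]
186 [ 30 255 238] [ 0.477 -0.016  0.227]
189 [ 30 255 238] [ 0.475 -0.015  0.229]
192 [ 30 255 238] [ 0.472 -0.015  0.228]
195 [ 29 255 237] [ 0.469 -0.014  0.227]
198 [ 18 105 219] [ 0.395  0.027 -0.001]
```

The wrist view shows the grip's top face centred at (222,179), so its axis is about (0.4835,-0.016). The arm has 8 mm in x and -30 mm in y left to go.

Request:
jog_arm(
  rows=[
    {"dp":[8,-30,20],"turn":[0,0,0],"grip":0.75},
    {"dp":[8,-30,55],"turn":[0,0,0],"grip":0.75},
    {"dp":[8,-30,80],"turn":[0,0,0],"grip":0.75},
    {"dp":[8,-30,110],"turn":[0,0,0],"grip":0.75},
    {"dp":[8,-30,135],"turn":[0,0,0],"grip":0.75},
    {"dp":[8,-30,143],"turn":[0,0,0],"grip":0.75},
    {"dp":[8,-30,143],"turn":[0,0,0],"grip":0.75},
  ],
)

```text
time_s: 2.35
position: [0.4829, -0.0175, 0.1966]
tcp_rot: [[0.98, -0.2, -0.003], [-0.2, -0.98, 0.001], [-0.003, -0.0, -1.0]]
force: [-0.2, -0.2, -1.5]
opening: 0.749
```

Request:
jog_arm(
  rows=[
    {"dp":[0,0,0],"turn":[0,0,0],"grip":0.5},
    {"dp":[0,0,0],"turn":[0,0,0],"grip":0.4},
    {"dp":[0,0,0],"turn":[0,0,0],"grip":0.3},
    {"dp":[0,0,0],"turn":[0,0,0],"grip":0.2},
    {"dp":[0,0,0],"turn":[0,0,0],"grip":0.2},
    {"dp":[0,0,0],"turn":[0,0,0],"grip":0.2},
  ],
)

```text
time_s: 2.95
position: [0.4838, -0.0164, 0.198]
tcp_rot: [[0.98, -0.198, 0.001], [-0.198, -0.98, -0.0], [0.001, -0.0, -1.0]]
force: [-0.2, 1.2, 1.9]
opening: 0.358
```

Request:
jog_arm(
  rows=[
    {"dp":[0,0,-8],"turn":[0,0,0],"grip":0.2},
    {"dp":[0,0,-18],"turn":[0,0,0],"grip":0.2},
    {"dp":[0,0,-28],"turn":[0,0,0],"grip":0.2},
    {"dp":[0,0,-29],"turn":[0,0,0],"grip":0.2},
    {"dp":[0,0,-29],"turn":[0,0,0],"grip":0.2},
  ],
)

```text
time_s: 3.45
position: [0.4838, -0.0164, 0.2271]
tcp_rot: [[0.98, -0.198, 0.001], [-0.198, -0.98, -0.0], [0.001, -0.0, -1.0]]
force: [1.8, 1.1, -2.0]
opening: 0.357
```

```bash
python3 - <<'E'
from h import *
print(bot.read_state()['position'],bot.read_state()['force'])
cap("scene","s2"); crop("s2",150,80,220,170,3.5,"s2c")
E
```

```text
[ 0.48376759 -0.01637544  0.22709891] [ 1.83853561  1.11379159 -2.00161467]
```

View pics/s2c.png

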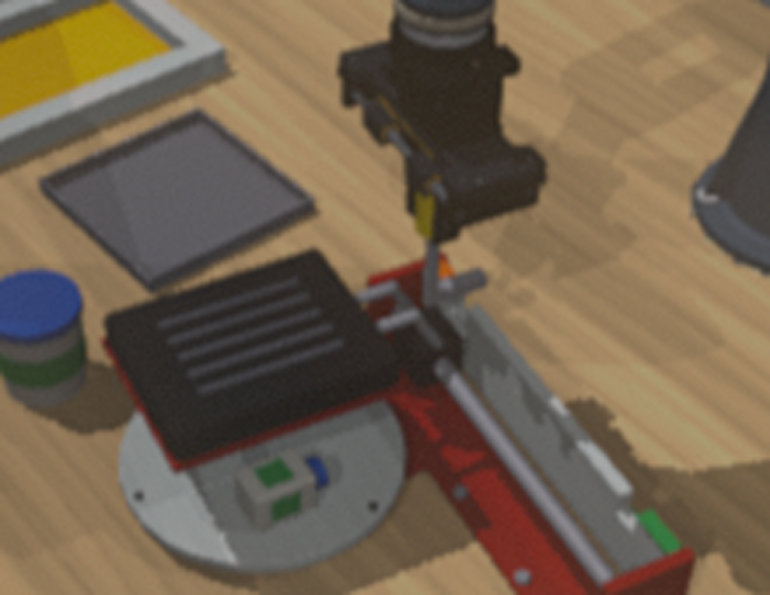

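The lever is up with its tongue clear of the plate, and the hood still hangs over the disc. Next I slide it toward the green notch.

Request:
jog_arm(
  rows=[
    {"dp":[0,-12,0],"turn":[0,0,0],"grip":0.2},
    {"dp":[0,-30,0],"turn":[0,0,0],"grip":0.2},
    {"dp":[0,-50,0],"turn":[0,0,0],"grip":0.2},
    {"dp":[0,-70,0],"turn":[0,0,0],"grip":0.2},
    {"dp":[0,-90,0],"turn":[0,0,0],"grip":0.2},
    {"dp":[0,-110,0],"turn":[0,0,0],"grip":0.2},
    {"dp":[0,-125,0],"turn":[0,0,0],"grip":0.2},
    {"dp":[0,-125,0],"turn":[0,0,0],"grip":0.2},
    {"dp":[0,-125,0],"turn":[0,0,0],"grip":0.2},
  ],
)

```text
time_s: 4.4
position: [0.5084, 0.1066, 0.2263]
tcp_rot: [[0.98, -0.197, 0.0], [-0.197, -0.98, 0.001], [0.0, -0.001, -1.0]]
force: [1.5, 2.4, -2.3]
opening: 0.364
```

Request:
jog_arm(
  rows=[
    {"dp":[0,-15,0],"turn":[0,0,0],"grip":0.2},
    {"dp":[0,-35,0],"turn":[0,0,0],"grip":0.2},
    {"dp":[0,-55,0],"turn":[0,0,0],"grip":0.2},
    {"dp":[0,-75,0],"turn":[0,0,0],"grip":0.2},
    {"dp":[0,-95,0],"turn":[0,0,0],"grip":0.2},
    {"dp":[0,-110,0],"turn":[0,0,0],"grip":0.2},
    {"dp":[0,-124,0],"turn":[0,0,0],"grip":0.2},
    {"dp":[0,-124,0],"turn":[0,0,0],"grip":0.2},
    {"dp":[0,-124,0],"turn":[0,0,0],"grip":0.2},
  ],
)

```text
time_s: 5.3
position: [0.5328, 0.2281, 0.2264]
tcp_rot: [[0.98, -0.198, -0.0], [-0.198, -0.98, 0.001], [-0.0, -0.001, -1.0]]
force: [0.6, 1.7, -3.0]
opening: 0.362
```

```bash
python3 - <<'E'
from h import *
print(bot.read_state()['position'],bot.read_state()['force'])
cap("scene","s3"); crop("s3",200,120,220,170,3.5,"s3c")
E
```

```text
[0.53279075 0.22810968 0.22641689] [ 0.62810117  1.66456233 -3.02803003]
```

View pics/s3c.png

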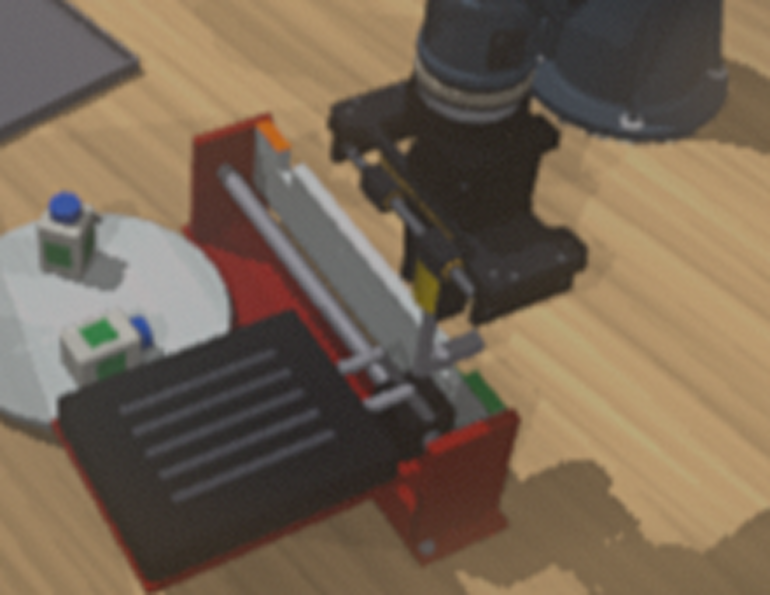

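The tongue is now beside the green mark and the measured slide is 249.4 mm. Both bottles are still on the disc, one upright and one lying. Lowering.

Request:
jog_arm(
  rows=[
    {"dp":[0,0,8],"turn":[0,0,0],"grip":0.2},
    {"dp":[0,0,15],"turn":[0,0,0],"grip":0.2},
    {"dp":[0,0,22],"turn":[0,0,0],"grip":0.2},
    {"dp":[0,0,28],"turn":[0,0,0],"grip":0.2},
    {"dp":[0,0,28],"turn":[0,0,0],"grip":0.2},
    {"dp":[0,0,28],"turn":[0,0,0],"grip":0.2},
  ],
)

```text
time_s: 5.95
position: [0.5326, 0.2273, 0.1981]
tcp_rot: [[0.98, -0.198, -0.001], [-0.198, -0.98, -0.0], [-0.001, 0.0, -1.0]]
force: [0.4, 1.3, -2.4]
opening: 0.362
```

Request:
jog_arm(
  rows=[
    {"dp":[0,0,0.5],"turn":[0,0,0],"grip":0.4},
    {"dp":[0,0,0.5],"turn":[0,0,0],"grip":0.5},
    {"dp":[0,0,0.5],"turn":[0,0,0],"grip":0.65},
    {"dp":[0,0,0.5],"turn":[0,0,0],"grip":0.75},
    {"dp":[0,0,0.5],"turn":[0,0,0],"grip":0.75},
    {"dp":[0,0,-25],"turn":[0,0,0],"grip":0.75},
    {"dp":[0,0,-65],"turn":[0,0,0],"grip":0.75},
    {"dp":[0,0,-100],"turn":[0,0,0],"grip":0.75},
    {"dp":[0,0,-120],"turn":[0,0,0],"grip":0.75},
    {"dp":[0,0,-120],"turn":[0,0,0],"grip":0.75},
  ],
)

```text
time_s: 6.95
position: [0.5348, 0.228, 0.3223]
tcp_rot: [[0.98, -0.198, 0.008], [-0.198, -0.98, 0.002], [0.008, -0.003, -1.0]]
force: [0.3, 0.1, -0.6]
opening: 0.747
```

```bash
python3 - <<'E'
from h import *
s=bot.read_state();print(s['position'],s['joint_positions'])
cap("scene","s4"); cap("top","t4"); cap("wrist","w4")
crop("s4",150,110,220,170,3.5,"s4c");crop("t4",150,110,260,150,3,"t4c")
for n in ["s4","t4","w4"]:
    p,d,i=load(n); hsv=cv2.cvtColor(p,cv2.COLOR_RGB2HSV); P=cloud(i,d)
    m=cv2.inRange(hsv,(22,150,90),(34,255,255))>0
    m&=(P[...,0]>.48)&(P[...,0]<.6)&(P[...,1]>.1)&(P[...,1]<.3)
    q=P[m&(P[...,2]>.2)]; print(n,len(q),np.median(q,0),np.percentile(q,[2,98],axis=0))
    q=q[q[:,2]>np.median(q[:,2])-.003] if n=="w4" else q; print(cv2.minEnclosingCircle(q[:,:2].astype(np.float32)))
E
```

```text
[0.53481362 0.22804827 0.32231879] [ 1.20900911e+01  2.14783620e+01  8.23794562e+01 -5.29880888e-03
  7.56655949e+01  1.13503560e+02]
s4 180 [0.53744991 0.23521079 0.22663498] [[0.52030661 0.21921898 0.20194384]
 [0.54771062 0.24567934 0.23185317]]
((0.5335181355476379, 0.23028595745563507), 0.016385279595851898)
  return _methods._mean(a, axis=axis, dtype=dtype,
  ret = um.true_divide(
Traceback (most recent call last):
IndexError: index -1 is out of bounds for axis 0 with size 0
```

View pics/s4c.png

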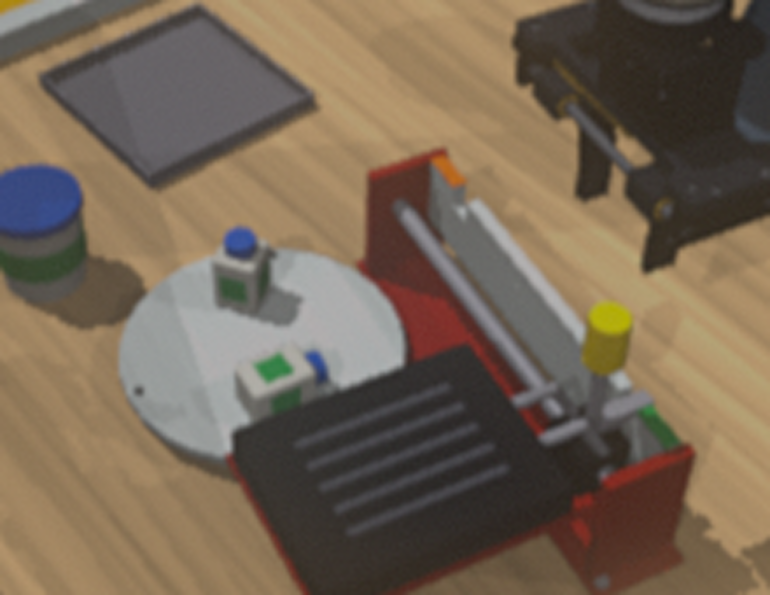

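View pics/t4c.png

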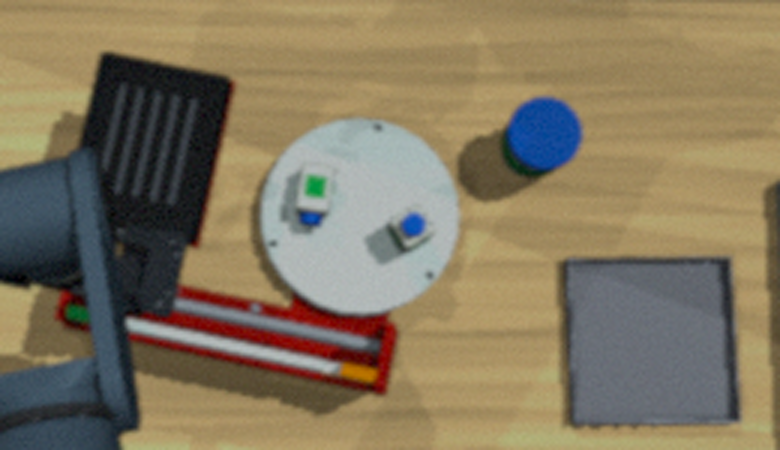

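View pics/w4.png

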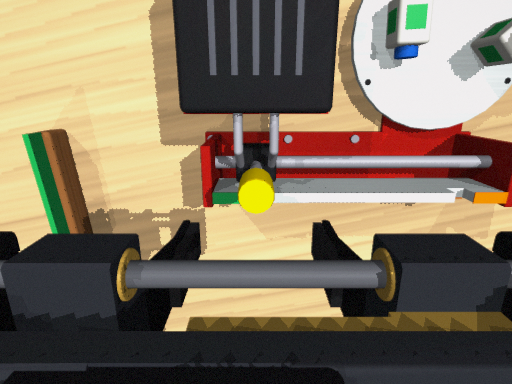

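```bash
python3 - <<'E'
from h import *
p,d,i=load("w4"); hsv=cv2.cvtColor(p,cv2.COLOR_RGB2HSV); P=cloud(i,d)
m=(cv2.inRange(hsv,(28,150,150),(34,255,255))>0)&(P[...,2]<.3); q=P[m]; print("grip top",np.median(q,0),cv2.minEnclosingCircle(q[abs(q[:,2]-np.median(q[:,2]))<.004][:,:2].astype(np.float32)))
m=(d>0)&(abs(P[...,2]-.165)<.012)&(p.max(-1)<75)&(P[...,0]>.6)&(P[...,1]>.05)
print("hood w",cv2.boxPoints(cv2.minAreaRect(P[m][:,:2].astype(np.float32))).round(3))
for n in ["t4","s4","w4"]:
    p,d,i=load(n); hsv=cv2.cvtColor(p,cv2.COLOR_RGB2HSV); P=cloud(i,d)
    R=(d>0)&(P[...,0]>.5)&(P[...,0]<.8)&(P[...,1]>-.18)&(P[...,1]<.12)
    cap_=R&(cv2.inRange(hsv,(100,100,40),(125,255,255))>0)&(P[...,2]>.03)&(P[...,2]<.12)
    k,l,st,c=cv2.connectedComponentsWithStats(cap_.astype(np.uint8))
    for j in range(1,k):
        if st[j,4]>8: q=P[l==j]; print(n,"cap",c[j].round(1),st[j,4],np.median(q,0).round(4),q.min(0).round(3),q.max(0).round(3))
    top=R&(abs(P[...,2]-.068)<.005)&(p.min(-1)>40)
    k,l,st,c=cv2.connectedComponentsWithStats(top.astype(np.uint8))
    for j in range(1,k):
        if st[j,4]>30: q=P[l==j]; r=cv2.minAreaRect(q[:,:2].astype(np.float32)); print(n,"top face",c[j].round(1),st[j,4],q.mean(0).round(4),np.round(r[0],4),np.round(r[1],4),r[2])
    m=(d>0)&(abs(P[...,2]-.028)<.006)&(p.min(-1)>110)&(hsv[...,1]<50)&R
    if n=="t4": print("disc",cv2.minEnclosingCircle(P[m][:,:2].astype(np.float32)))
    if n=="t4":
        m=(p.max(-1)<75)&(abs(P[...,2]-.165)<.012)&(P[...,0]>.6)&(P[...,1]>.05)&(P[...,1]<.4); print("hood t",cv2.boxPoints(cv2.minAreaRect(P[m][:,:2].astype(np.float32))).round(3))
E
```

```text
grip top [0.53219291 0.22758695 0.22780773] ((0.5316411852836609, 0.22772739827632904), 0.015267297625541687)
hood w [[0.581 0.141]
 [0.676 0.122]
 [0.706 0.269]
 [0.611 0.288]]
t4 cap [253.1 182.4] 27 [0.6243 0.0138 0.0594] [0.617 0.003 0.05 ] [0.63  0.024 0.068]
t4 cap [287.4 184.5] 47 [ 0.6122 -0.103   0.0995] [ 0.6   -0.118  0.084] [ 0.624 -0.092  0.104]
t4 top face [254.1 172.1] 140 [0.6594 0.0102 0.068 ] [0.659  0.0101] [0.0392 0.0578] 80.48497009277344
disc ((0.6344560384750366, -0.04549418389797211), 0.11978258192539215)
hood t [[0.585 0.141]
 [0.763 0.105]
 [0.792 0.249]
 [0.614 0.285]]
s4 cap [218.1 178.7] 46 [ 0.6142 -0.0962  0.0985] [ 0.602 -0.11   0.091] [ 0.625 -0.089  0.103]
s4 cap [240.4 213.6] 20 [0.6244 0.0234 0.0606] [0.62  0.011 0.051] [0.629 0.029 0.064]
s4 top face [218.3 188.5] 41 [ 0.6205 -0.0894  0.0681] [ 0.6175 -0.0883] [0.027  0.0489] 70.77574157714844
s4 top face [228.  215.6] 231 [0.6606 0.0135 0.0684] [0.6561 0.0128] [0.0414 0.0626] 81.30013275146484
w4 cap [405.7  51.6] 300 [0.6258 0.019  0.059 ] [0.618 0.003 0.041] [0.634 0.029 0.063]
w4 top face [413.6  21.5] 1496 [0.6564 0.0118 0.0677] [0.6568 0.0106] [0.0402 0.0485] 82.08995056152344
w4 top face [498.8  44.3] 181 [ 0.6111 -0.0866  0.0692] [ 0.6135 -0.0882] [0.0236 0.0497] 83.85263061523438
```

The lever is home: grip top at z 0.2278, at (0.532, 0.228). The tipped bottle's top face is centred near (0.659, 0.0105) with the cap towards -x. The upright bottle is at (0.612, -0.10). A grasp across the width leaves about 19 mm to the hood. I'll move over the bottle and look again.

Request:
jog_arm(
  rows=[
    {"dp":[25,28,0],"turn":[0,0,-2],"grip":0.75},
    {"dp":[56,62,0],"turn":[0,0,-2],"grip":0.75},
    {"dp":[87,97,10],"turn":[0,0,-2],"grip":0.75},
    {"dp":[118,132,25],"turn":[0,0,-2],"grip":0.75},
    {"dp":[148,166,45],"turn":[0,0,-2],"grip":0.75},
    {"dp":[166,186,65],"turn":[0,0,-2],"grip":0.75},
    {"dp":[168,188,72],"turn":[0,0,-2],"grip":0.75},
    {"dp":[168,188,72],"turn":[0,0,-2],"grip":0.75},
    {"dp":[168,188,72],"turn":[0,0,-2],"grip":0.75},
  ],
)

```text
time_s: 8.0
position: [0.6594, 0.0112, 0.2458]
tcp_rot: [[0.987, -0.163, -0.002], [-0.163, -0.987, 0.001], [-0.002, -0.001, -1.0]]
force: [1.1, -0.2, 0.3]
opening: 0.752
```

```bash
python3 - <<'E'
from h import *
s=bot.read_state();print(s['position'],s['tcp_rot'])
p,d,i=cap("wrist","w5"); P=cloud(i,d); hsv=cv2.cvtColor(p,cv2.COLOR_RGB2HSV)
R=(d>0)&(P[...,0]>.5)&(P[...,0]<.8)&(P[...,1]>-.18)&(P[...,1]<.12)
cap_=R&(cv2.inRange(hsv,(100,100,40),(125,255,255))>0)&(P[...,2]>.03)&(P[...,2]<.12)
for nm,m in [("cap",cap_),("top",R&(abs(P[...,2]-.068)<.004)&(p.min(-1)>40))]:
    k,l,st,c=cv2.connectedComponentsWithStats(m.astype(np.uint8))
    for j in range(1,k):
        if st[j,4]>100:
            q=P[l==j]; r=cv2.minAreaRect(q[:,:2].astype(np.float32)); print(nm,c[j].round(1),st[j,4],np.median(q,0).round(4),np.round(r[0],4),np.round(r[1],4),r[2],q[:,2].max())
E
```

```text
[0.65939412 0.01120374 0.24579334] [[ 9.86654747e-01 -1.62811505e-01 -2.19635525e-03]
 [-1.62809883e-01 -9.86657049e-01  8.99485347e-04]
 [-2.31349596e-03 -5.29893147e-04 -9.99997183e-01]]
cap [370.1 200.9] 605 [ 0.6157 -0.1021  0.0978] [ 0.6141 -0.103 ] [0.0268 0.0269] 55.135467529296875 0.10003778738290375
cap [258.1 197.2] 210 [0.6258 0.0139 0.06  ] [0.6259 0.014 ] [0.0263 0.0121] 80.96732330322266 0.0632040468640393
top [257.5 167.7] 1313 [0.6637 0.0087 0.0677] [0.6612 0.0092] [0.0396 0.0549] 81.62025451660156 0.07028966006957799
```

View pics/w5.png

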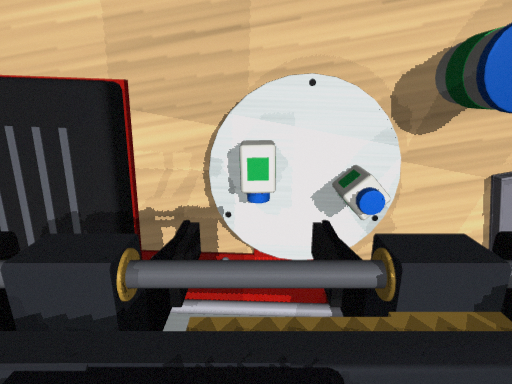

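Bottle body at (257,168) and the upright one at (365,195), both clear of where the fingers come down. The body centre is (0.661,0.009) with yaw -8.4°. Descending to TCP z 0.050.

Request:
jog_arm(
  rows=[
    {"dp":[2,2,25],"turn":[0,0,-1],"grip":0.75},
    {"dp":[2,2,60],"turn":[0,0,-1],"grip":0.75},
    {"dp":[2,2,95],"turn":[0,0,-1],"grip":0.75},
    {"dp":[2,2,125],"turn":[0,0,-1],"grip":0.75},
    {"dp":[2,2,150],"turn":[0,0,-1],"grip":0.75},
    {"dp":[2,2,165],"turn":[0,0,-1],"grip":0.75},
    {"dp":[2,2,165],"turn":[0,0,-1],"grip":0.75},
    {"dp":[2,2,165],"turn":[0,0,-1],"grip":0.75},
  ],
)

```text
time_s: 8.85
position: [0.6628, 0.0083, 0.0828]
tcp_rot: [[0.989, -0.145, 0.002], [-0.145, -0.989, -0.0], [0.002, -0.0, -1.0]]
force: [0.3, 0.3, 0.5]
opening: 0.752
```

```bash
python3 - <<'E'
from h import *
s=bot.read_state();print(s['position'],s['force'])
cap("wrist","w6"); cap("scene","s6"); crop("s6",150,80,220,170,3.5,"s6c")
E
```

```text
[0.6627806  0.00832623 0.08278938] [0.33643295 0.27835041 0.49479996]
```

View pics/w6.png

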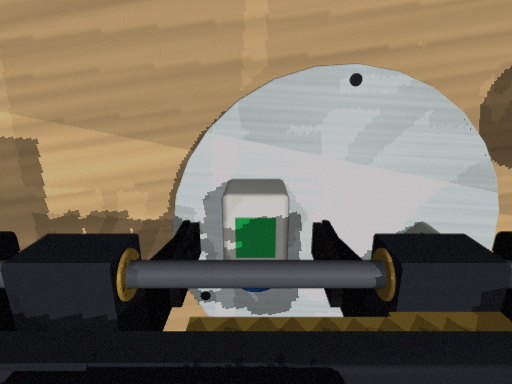

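View pics/s6c.png

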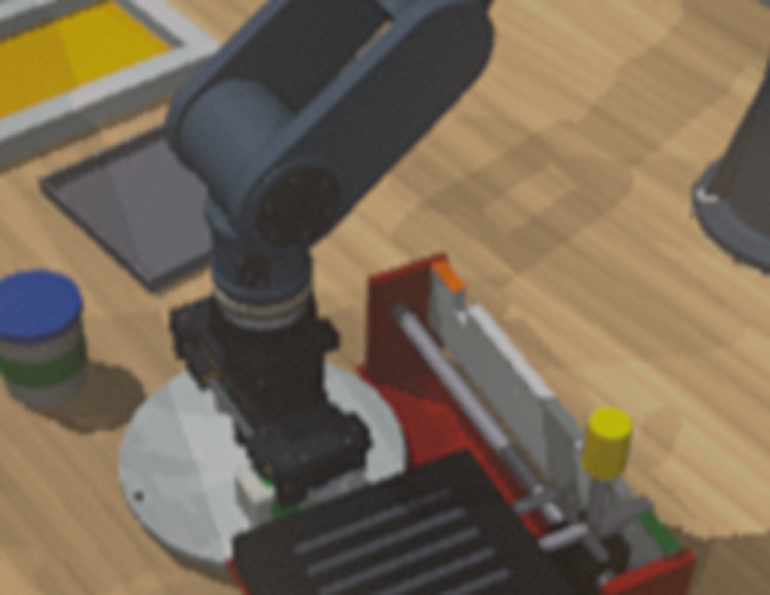

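The body is centred between the fingers, at columns 222–289, and the hood and lever are clear. Going down the last 33 mm and closing.

Request:
jog_arm(
  rows=[
    {"dp":[0,0,15],"turn":[0,0,0],"grip":0.75},
    {"dp":[0,0,28],"turn":[0,0,0],"grip":0.75},
    {"dp":[0,0,33],"turn":[0,0,0],"grip":0.75},
    {"dp":[0,0,33],"turn":[0,0,0],"grip":0.65},
    {"dp":[0,0,33],"turn":[0,0,0],"grip":0.57},
    {"dp":[0,0,33],"turn":[0,0,0],"grip":0.5},
    {"dp":[0,0,33],"turn":[0,0,0],"grip":0.43},
    {"dp":[0,0,33],"turn":[0,0,0],"grip":0.3},
    {"dp":[0,0,33],"turn":[0,0,0],"grip":0.3},
    {"dp":[0,0,33],"turn":[0,0,0],"grip":0.3},
  ],
)

```text
time_s: 9.95
position: [0.6623, 0.0077, 0.049]
tcp_rot: [[0.989, -0.146, 0.001], [-0.146, -0.989, -0.0], [0.001, -0.0, -1.0]]
force: [0.3, 1.1, 0.1]
opening: 0.46
```

Gripped at a 40 mm opening. Lifting straight up.

Request:
jog_arm(
  rows=[
    {"dp":[0,0,-8],"turn":[0,0,0],"grip":0.3},
    {"dp":[0,0,-20],"turn":[0,0,0],"grip":0.3},
    {"dp":[0,0,-40],"turn":[0,0,0],"grip":0.3},
    {"dp":[0,0,-65],"turn":[0,0,0],"grip":0.3},
    {"dp":[0,0,-95],"turn":[0,0,0],"grip":0.3},
    {"dp":[0,0,-125],"turn":[0,0,0],"grip":0.3},
    {"dp":[0,0,-150],"turn":[0,0,0],"grip":0.3},
    {"dp":[0,0,-150],"turn":[0,0,0],"grip":0.3},
    {"dp":[0,0,-150],"turn":[0,0,0],"grip":0.3},
  ],
)

```text
time_s: 10.85
position: [0.6619, 0.0078, 0.1994]
tcp_rot: [[0.989, -0.146, 0.001], [-0.146, -0.989, -0.0], [0.001, 0.0, -1.0]]
force: [-0.7, 1.1, -1.4]
opening: 0.456
```

```bash
python3 - <<'E'
from h import *
s=bot.read_state();print(s['position'],s['force'],s['joint_positions'])
cap("wrist","w7"); p,d,i=cap("top","t7"); crop("t7",150,110,260,170,3,"t7c")
# tray from first top picture
for n in ["top0","scene0","t4"]:
    p,d,i=load(n); hsv=cv2.cvtColor(np.ascontiguousarray(p),cv2.COLOR_RGB2HSV); P=cloud(i,d)
    m=((P[...,2]<.03)&(P[...,2]>-.01)&(p.max(-1)<125)&(hsv[...,1]<70)&(P[...,0]>.3)&(P[...,0]<.66)&(P[...,1]<-.2)&(P[...,1]>-.52)).astype(np.uint8)
    m=cv2.morphologyEx(m,cv2.MORPH_OPEN,np.ones((5,5)))
    k,l,st,c=cv2.connectedComponentsWithStats(m); j=1+np.argmax(st[1:,4]); 
    r=cv2.minAreaRect(P[(l==j)][:,:2].astype(np.float32)); pr=cv2.minAreaRect(np.argwhere(l==j)[:,::-1].astype(np.float32)); print(n,st[j],r,pr[0],onplane(i,*pr[0],.01))
E
```

```text
[0.66190187 0.007761   0.19943037] [-0.6965275   1.10384353 -1.35379165] [-8.98061388e+00  3.51617698e+01  7.83726812e+01 -2.35211626e-03
  6.63884068e+01  8.94358784e+01]
top0 [ 338  195   59   57 3129] ((0.48780885338783264, -0.4013674855232239), (0.20218504965305328, 0.20980344712734222), 1.4717940092086792) (367.0103454589844, 223.45433044433594) [ 0.48647078 -0.40024756  0.01      ]
scene0 [ 163  112   76   50 2193] ((0.4879959523677826, -0.3944317400455475), (0.2027244120836258, 0.206589475274086), 1.0658608675003052) (200.30245971679688, 135.11587524414062) [ 0.48565418 -0.39435873  0.01      ]
t4 [ 338  196   59   56 3129] ((0.48699766397476196, -0.40136396884918213), (0.1988442987203598, 0.21066151559352875), 0.8579192757606506) (367.0, 223.5) [ 0.48630557 -0.40020551  0.01      ]
```

View pics/w7.png

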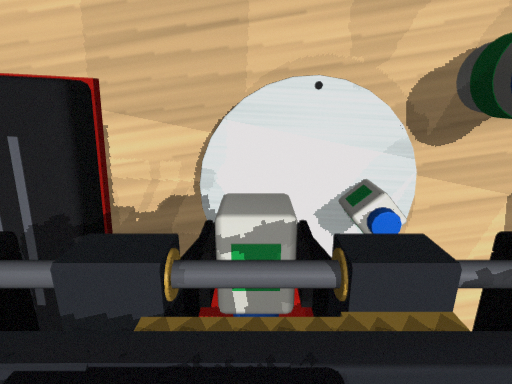

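View pics/t7c.png

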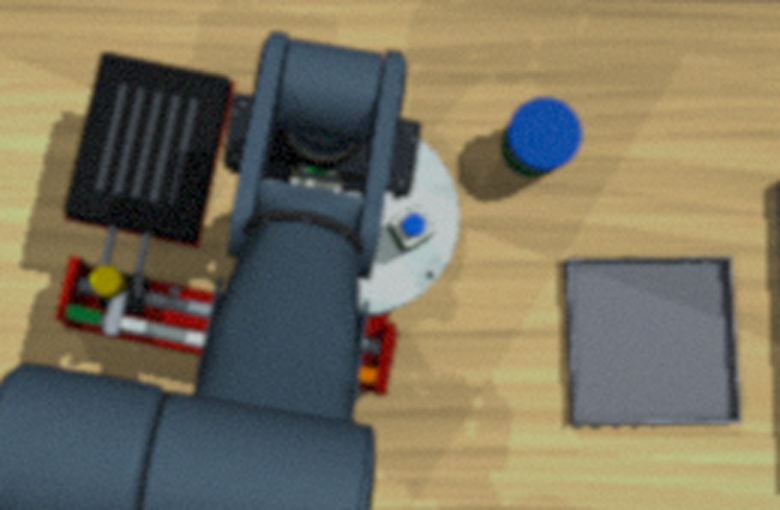

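The bottle hangs level in the jaws, the upright one is still standing at (370,210), and the lever is home. The tray is centred near (0.487,-0.398). Moving over it.

Request:
jog_arm(
  rows=[
    {"dp":[-4,15,-5],"turn":[0,0,-1],"grip":0.3},
    {"dp":[-12,45,-10],"turn":[0,0,-2],"grip":0.3},
    {"dp":[-21,85,-10],"turn":[0,0,-4],"grip":0.3},
    {"dp":[-31,125,-10],"turn":[0,0,-6],"grip":0.3},
    {"dp":[-41,165,-10],"turn":[0,0,-8.4],"grip":0.3},
    {"dp":[-51,205,-10],"turn":[0,0,-8.4],"grip":0.3},
    {"dp":[-60,240,-10],"turn":[0,0,-8.4],"grip":0.3},
    {"dp":[-67,268,-10],"turn":[0,0,-8.4],"grip":0.3},
    {"dp":[-71,284,-10],"turn":[0,0,-8.4],"grip":0.3},
    {"dp":[-71,284,-10],"turn":[0,0,-8.4],"grip":0.3},
  ],
)

```text
time_s: 11.95
position: [0.549, -0.2643, 0.2073]
tcp_rot: [[1.0, -0.004, -0.002], [-0.004, -1.0, 0.001], [-0.002, -0.001, -1.0]]
force: [0.6, 1.0, -1.4]
opening: 0.457
```

Request:
jog_arm(
  rows=[
    {"dp":[-8,20,5],"turn":[0,0,0],"grip":0.3},
    {"dp":[-22,55,15],"turn":[0,0,0],"grip":0.3},
    {"dp":[-37,90,35],"turn":[0,0,0],"grip":0.3},
    {"dp":[-49,120,60],"turn":[0,0,0],"grip":0.3},
    {"dp":[-55,134,85],"turn":[0,0,0],"grip":0.3},
    {"dp":[-55,134,107],"turn":[0,0,0],"grip":0.3},
    {"dp":[-55,134,117],"turn":[0,0,0],"grip":0.3},
    {"dp":[-55,134,117],"turn":[0,0,0],"grip":0.3},
    {"dp":[-55,134,117],"turn":[0,0,0],"grip":0.3},
  ],
)

```text
time_s: 12.85
position: [0.4961, -0.3959, 0.0919]
tcp_rot: [[1.0, 0.001, 0.001], [0.001, -1.0, -0.0], [0.001, 0.0, -1.0]]
force: [0.3, -0.1, -0.8]
opening: 0.458
```

```bash
python3 - <<'E'
from h import *
s=bot.read_state();print(s['position'],s['force'],s['opening'])
cap("wrist","w8"); cap("scene","s8"); crop("s8",100,60,220,170,3.5,"s8c")
E
```

```text
[ 0.49612108 -0.39587066  0.09194267] [ 0.34917648 -0.12718266 -0.77997525] 0.45805340611573353
```

View pics/w8.png

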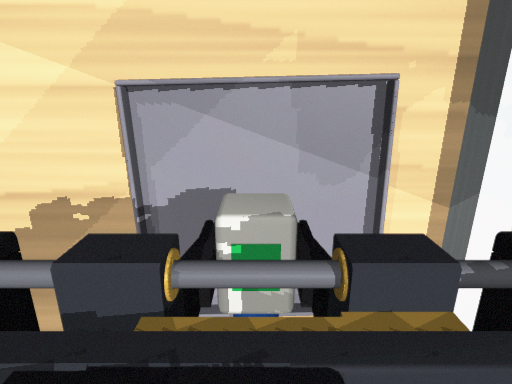

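View pics/s8c.png

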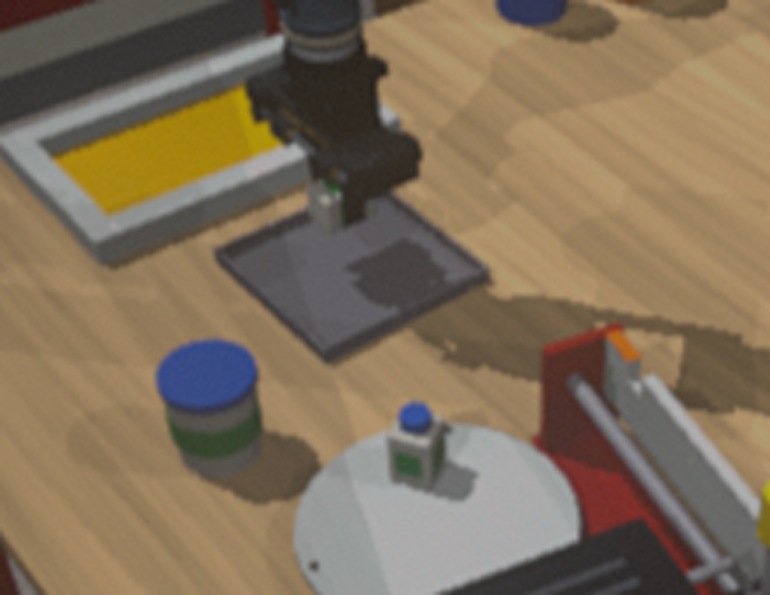

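The held bottle is over the middle of the tray. Lowering gently.

Request:
jog_arm(
  rows=[
    {"dp":[-2,0,12],"turn":[0,0,0],"grip":0.3},
    {"dp":[-2,0,30],"turn":[0,0,0],"grip":0.3},
    {"dp":[-2,0,45],"turn":[0,0,0],"grip":0.3},
    {"dp":[-2,0,55],"turn":[0,0,0],"grip":0.3},
    {"dp":[-2,0,61],"turn":[0,0,0],"grip":0.3},
    {"dp":[-2,0,64],"turn":[0,0,0],"grip":0.3},
    {"dp":[-2,0,64],"turn":[0,0,0],"grip":0.3},
    {"dp":[-2,0,64],"turn":[0,0,0],"grip":0.3},
  ],
)

```text
time_s: 13.75
position: [0.4934, -0.3971, 0.0279]
tcp_rot: [[1.0, -0.0, 0.001], [-0.0, -1.0, -0.001], [0.001, 0.001, -1.0]]
force: [-0.9, 0.2, -0.2]
opening: 0.458
```

Request:
jog_arm(
  rows=[
    {"dp":[0,0,1],"turn":[0,0,0],"grip":0.3},
    {"dp":[0,0,2],"turn":[0,0,0],"grip":0.3},
    {"dp":[0,0,2.5],"turn":[0,0,0],"grip":0.3},
    {"dp":[0,0,2.5],"turn":[0,0,0],"grip":0.3},
    {"dp":[0,0,2.5],"turn":[0,0,0],"grip":0.3},
  ],
)

```text
time_s: 14.25
position: [0.4931, -0.3968, 0.0251]
tcp_rot: [[1.0, -0.0, 0.0], [-0.0, -1.0, -0.0], [0.0, 0.0, -1.0]]
force: [0.6, -0.2, -0.7]
opening: 0.456
```

Request:
jog_arm(
  rows=[
    {"dp":[0,0,0.5],"turn":[0,0,0],"grip":0.3},
    {"dp":[0,0,1],"turn":[0,0,0],"grip":0.3},
    {"dp":[0,0,1],"turn":[0,0,0],"grip":0.3},
    {"dp":[0,0,1],"turn":[0,0,0],"grip":0.3},
  ],
)

```text
time_s: 14.65
position: [0.4931, -0.3968, 0.025]
tcp_rot: [[1.0, -0.0, 0.0], [-0.0, -1.0, -0.0], [0.0, 0.0, -1.0]]
force: [-0.7, 1.2, 4.9]
opening: 0.459
```

Contact: +5 N upward and z has stopped falling, so the bottle sits on the tray floor. Opening gradually, then retreating.

Request:
jog_arm(
  rows=[
    {"dp":[0,0,0],"turn":[0,0,0],"grip":0.48},
    {"dp":[0,0,0],"turn":[0,0,0],"grip":0.53},
    {"dp":[0,0,0],"turn":[0,0,0],"grip":0.6},
    {"dp":[0,0,0],"turn":[0,0,0],"grip":0.7},
    {"dp":[0,0,0],"turn":[0,0,0],"grip":0.75},
    {"dp":[0,0,-15],"turn":[0,0,0],"grip":0.75},
    {"dp":[0,0,-45],"turn":[0,0,0],"grip":0.75},
    {"dp":[0,0,-90],"turn":[0,0,0],"grip":0.75},
    {"dp":[0,0,-135],"turn":[0,0,0],"grip":0.75},
    {"dp":[0,0,-180],"turn":[0,0,0],"grip":0.75},
  ],
)

```text
time_s: 15.65
position: [0.4929, -0.3966, 0.2068]
tcp_rot: [[1.0, -0.0, 0.0], [-0.0, -1.0, -0.0], [0.0, 0.0, -1.0]]
force: [0.0, -0.9, -0.0]
opening: 0.748
```

Request:
jog_arm(
  rows=[
    {"dp":[-30,0,-20],"turn":[0,0,0],"grip":0.75},
    {"dp":[-60,0,-40],"turn":[0,0,0],"grip":0.75},
    {"dp":[-60,0,-40],"turn":[0,0,0],"grip":0.75},
    {"dp":[-60,0,-40],"turn":[0,0,0],"grip":0.75},
  ],
)

```text
time_s: 16.05
position: [0.433, -0.3971, 0.2456]
tcp_rot: [[1.0, -0.001, 0.002], [-0.001, -1.0, -0.002], [0.002, 0.002, -1.0]]
force: [-0.3, 1.0, -0.3]
opening: 0.751
```

```bash
python3 - <<'E'
from h import *
s=bot.read_state();print(s['position'],s['force'],s['opening'])
cap("wrist","w9"); cap("scene","s9"); cap("top","t9"); crop("s9",90,90,270,200,2.9,"s9c"); crop("t9",90,110,330,180,2.4,"t9c")
for n in ["s9","t9"]:
    p,d,i=load(n); hsv=cv2.cvtColor(p,cv2.COLOR_RGB2HSV); P=cloud(i,d)
    for nm,lo,hi,b in [("grip",(22,150,90),(34,255,255),(.48,.6,.15,.3)),("caps",(100,100,40),(125,255,255),(.4,.8,-.5,.1)),("sq",(50,120,60),(85,255,255),(.4,.65,.45,.6))]:
        m=(cv2.inRange(hsv,lo,hi)>0)&(P[...,0]>b[0])&(P[...,0]<b[1])&(P[...,1]>b[2])&(P[...,1]<b[3])&(P[...,2]>.005)
        k,l,st,c=cv2.connectedComponentsWithStats(m.astype(np.uint8))
        for j in range(1,k):
            if st[j,4]>10: q=P[l==j]; print(n,nm,st[j,4],np.median(q,0).round(3),q.max(0).round(3))
E
```

```text
[ 0.43302394 -0.39705643  0.24557013] [-0.30947047  1.0027861  -0.33916387] 0.7513109427984184
s9 grip 220 [0.539 0.236 0.222] [0.547 0.246 0.233]
s9 caps 416 [ 0.723 -0.249  0.096] [ 0.762 -0.211  0.101]
s9 caps 46 [ 0.614 -0.096  0.099] [ 0.626 -0.087  0.103]
s9 sq 134 [0.579 0.524 0.072] [0.622 0.531 0.077]
t9 grip 94 [0.53  0.226 0.228] [0.568 0.274 0.234]
t9 caps 460 [ 0.72  -0.256  0.095] [ 0.761 -0.213  0.104]
t9 caps 48 [ 0.612 -0.103  0.098] [ 0.624 -0.092  0.104]
t9 caps 16 [ 0.451 -0.384  0.038] [ 0.458 -0.301  0.344]
t9 sq 241 [0.509 0.527 0.067] [0.618 0.542 0.078]
```

View pics/s9c.png

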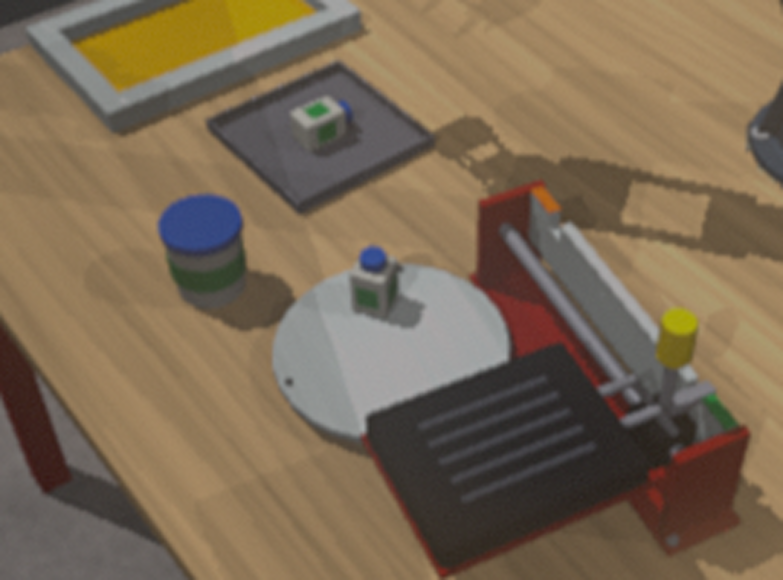

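View pics/t9c.png

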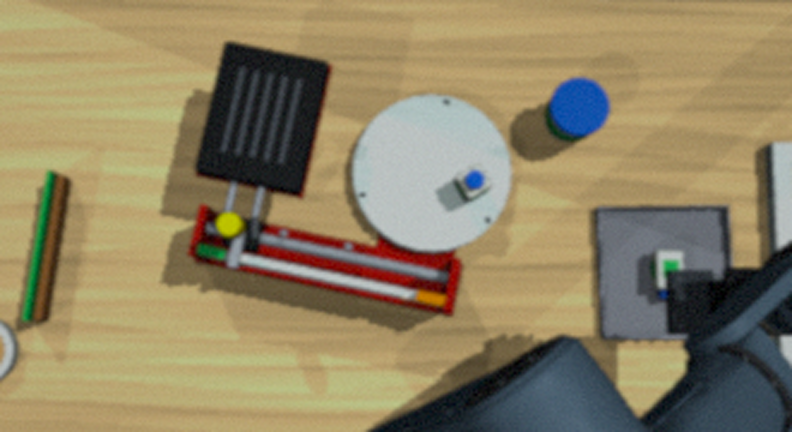

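View pics/w9.png

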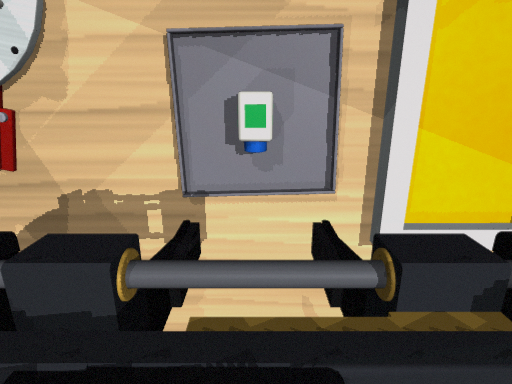

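The bottle lies in the tray at (256,122). The upright one stands on the disc, the grip top is at 0.228 (home) by the green mark, and the tub and squeegee have not moved. The gripper touches nothing, so I'm handing in.

```bash
python3 -c "
from rig import bot
print(bot.hand_in(), bot.read_state()['time_s'])"
```

```text
the job is handed in; nothing more can be done
the job is handed in; nothing more can be done
```

I handed the job in after about 16 s on the robot clock. The lamp is parked and the tipped bottle is lying in the reject tray.

**Lamp:** I lifted the lever 29 mm, slid lamp and lever about 249 mm, lowered it into the green notch and let go. The top of the grip read z = 0.228 m afterwards, which is the home height; resting on the plate it would read 0.246 m.

**Bottle:** I gripped the tipped bottle across its body and lifted it clear. I lowered it until the tray floor pushed back with about 5 N, then opened the gripper.

**Last checks:**
- The final pictures show the bottle on its side near the middle of the tray.
- The upright bottle still stands on the turntable, at (0.612, -0.103).
- The ink tub reads within 1 mm of where it was at the start. The squeegee's reading shifts by 1 to 3 mm between pictures, and the arm never came near it.
- The gripper is clear and touching nothing, and wrist force stayed around 5 N or less in every reading.

No check failed. The two fixed cameras differ by about 10 mm on the lever grip's position. I put that down to the scene camera seeing the grip's side as well as its top; an earlier wrist-camera picture agreed with the top camera.

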